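Load a valve block into the test dock's tray

ROBOT

A 7-joint arm with a two-finger parallel gripper is mounted at the origin on the work surface. World frame = base frame: x ahead of the robot, y to its left, z up, the work surface at z = 0. Lengths are in m, angles in degrees, forces in N, time in s.
With the tool pointing down it reaches from about 0.35 to 0.9 m from the base axis. Payload 19.9 kg.
Tool frame: the origin (TCP) lies at the very end of the fingers, on their centre line; the grasp point (between the pads) lies bot.hold_point_z behind it (bot.hold_point_z is the distance from the TCP to the grasp point, in m); z points along the fingers, y is the line along which they close (so a half turn about z gives the same grasp; the last joint's range is limited). The gripper opens to 94 mm and grips with 3 to 60 N. Pads are 16 mm wide; open, the fingers measure 119 mm over their backs; the gripper's body (75 mm by 177 mm) begins 78 mm behind the grasp point.
Start: joints at [-67.752, 23.915, -0.59, 92.452, 0.269, 63.638, -3.037], TCP at [0.26, 0.568, 0.172] pointing down, gripper open.
Joint ranges: [-161.28, 161.28], [-22.2, 115.67], [-73.04, 71.86], [3.21, 147.25], [-68.34, 248.33], [10.77, 114.83], [-161.83, 161.83]. Speed limits (degrees/s): [108.29, 108.29, 136.94, 136.94, 172.46, 172.46, 172.46].

INTERFACE

Orientations are given as a 3x3 rotation matrix whose columns are the frame's x, y, z axes.
In Python, from cell import bot, snapshot gives the robot as it stands. The module is installed in compiled form; this text tells all that it offers.
- The arm moves only by the tool arm_command, never from a script. Its argument "deltas" is a list of rows, each a list of 3 entries, a list of its own where there are three numbers: the shift along the tool's x, y, z in m, then the turn about the tool's z in degrees, then the opening, from 0 (shut) to 1 (fully open). In form: [[[tx, ty, tz], twist, jaw], ...]. A call has 1 to 12 rows; each row is the pose to reach, as a shift and turn from the pose commanded when the call began, along the tool's axes at that moment; what a row does not reach only later rows make up. A row lasts 1/12 s, in which the tool goes at most 41.7 mm and 7.16 degrees, less where a joint would pass 70% of its speed; a pose out of reach is approached as far as the arm can. A call with a gripper value outside its range is refused whole. The fingers move at their own pace and stop on an object; the grip force is fixed at half the most. Time passes only in rows, so rows that repeat a pose let the fingers close. It gives the time, the measured TCP pose, the force, the opening and the grip force at its end, in the units of the state.
- bot.read_state(): the state, without advancing time (a new reading comes with each control period).
- snapshot(name): name is "scene" or "top" or "wrist"; returns a dict with "frame" (384x512x3 uint8, red, green, blue), "K" (3x3 intrinsics, pixels), "R" (3x3) and "t" (3): a world point X has camera coordinates R X + t. Camera axes: x right, y down, z forward; pixel columns grow to the right and rows downward; lengths in m; the calibration is good to about 2 mm. A picture is of the moment at which its call begins. There is no depth.
- bot.hand_in(): hands the job in; it is judged then, once.
The state is a dict: "time_s": time; "joint_pos": joint angles; "qvel": joint speeds; "effort": joint torques, N m; "ee_pos": TCP position; "tcp_rot": TCP orientation; "force": force on the tool from outside, world axes, zero at the start; "wrist_torque": the same for the moment, N m; "width": finger opening in m; "finger_force": force on a finger pad.
Only numpy, scipy, OpenCV 4.12 (cv2) and the standard library are available. Lean on these libraries where they do the work, as an engineer would, in place of code of your own. Each camera call takes 0.05 s, during which the arm holds its last target. There are 200 camera calls.

TASK

Pull the blue test dock's tray out to its stop, and set the green valve block upright in the open end of its lane, ahead of the yellow catch. Then push the block along the lane so that its own edge lifts the catch, on under the bridge until the catch has dropped behind it. Do not touch the catch, leave the tray out, and leave everything else on the bench where it is.

Things in the scene. Friction and masses are not known exactly. Their poses are not given: they have to be found in the camera images.
- dock: Low blue cabinet fixed on the bench, 200 mm deep, 329 mm wide, 110 mm high (a valve bar along the back of its roof reaches 158 mm), turned by up to 0.2 rad. A tray slides out of its front. Axes: x away from the robot into the cabinet, y left along its front, z up. Origin: on the bench, 105 mm in front of the cabinet's front edge, under the middle of the lane when the tray is fully out.
- tray (a joint): Travel of the tray in m: 0 shut, 0.16 at its stop, fully out (dock's -x). Starts nearly shut, slides stiffly (2.5 N), stays where it is left. Its blue front plate is 8 mm thick, its top 73 mm above the bench, its outer face 55 mm in front of the lane's centre line. The steel tray floor lies 18 mm above the bench.
- tray_handle (a point): Middle of the black bar handle on the tray's front: a round bar of 10 mm diameter, 100 mm long along the dock's y, its axis 45 mm in front of the front plate's outer face and 82 mm above the bench, 28 mm below the cabinet's top. Moves with the tray.
- lane_entry (a point): Point on the tray floor on the lane's centre line, where the block should be set down; axes as the dock's, moves with the tray. The lane runs along y. Its two aluminium side rails are 12 mm high, 6 mm thick, 56 mm apart inside, and run from 45 mm behind this point (-y, open end; the tray floor ends 55 mm behind) to the end stop (+y).
- lane_home (a point): Point on the tray floor 172 mm in +y from lane_entry: the centre of the block's underside when it stands against the dark end stop (35 mm high, at the lane's +y end). A dark bridge over the lane, 1 to 17 mm further in +y, underside 53 and top 58 mm above the tray floor: the block can only come in by sliding. The catch drops once the block is within about 5 mm of this point.
- catch (a joint): Angle of the yellow gravity catch in rad: 0 at rest, hanging down; about 0.4 with the block under it. Falls back by its own weight (55 g). Its hinge axis lies along x, 54 mm above the tray floor, 85 mm in +y from lane_entry, on a dark post beyond the far rail (62 mm above the tray floor, 34 to 40 mm from the lane's centre line).
- catch_arm: The yellow arm of the catch, 14 mm wide, 8 mm thick, 53 mm long, sloping down 28 degrees towards +y at rest. It covers only the far side of the lane, 8 to 22 mm beyond its centre line (+x); the near side (-x) stays free for pushing. Origin on the hinge axis, y along the arm towards its free end.
- catch_tip (a point): Middle of the free lower end of the catch arm.
- block: Green-painted valve block with two brass ports and four steel screws flush in its top, 48 mm (its x) by 56 mm (its y) by 45 mm high, 0.25 to 0.5 kg, standing loose on the bench. Origin: centre of its underside. In the lane its long side (y) lies along the lane; either way round will do.
- coupling: Bystander: steel pipe coupling, 52 mm diameter, 48 mm high. Origin: centre of its underside.
- fitting: Bystander: brass fitting, 44 mm diameter, 36 mm high. Origin: centre of its underside.
- flange: Bystander: dark steel ring lying flat, 90 mm diameter, 14 mm high.
- wrench: Bystander: wrench lying flat, 200 mm long.
- bolt: Bystander: big steel bolt lying flat, 72 mm long.
- can: Bystander: green can, 66 mm diameter, 110 mm high.
- sprayer: Bystander: white bottle, 70 mm diameter, 190 mm high.
Not all that is in view belongs to the job. There is more than one size of the block; the one meant has the size given above.

How it is judged (in metres and radians):
On the way, in this order (a step that is already met when the one before it is completed fails the run):
1. the tray is out at its stop (value of joint tray above 0.152 m), for 0.2 s.
2. the block stands in the lane ahead of the catch (z of block in the frame of lane_entry between -0.004 and 0.004 m and x of block in the frame of lane_entry between -0.008 and 0.008 m and y of block in the frame of lane_entry between -0.05 and 0.05 m and angle between block's own z axis and vertical below 0.08 rad and value of joint catch below 0.06 rad), for 0.2 s.
3. the block, standing on the tray floor, has slid under the catch and holds it up (value of joint catch above 0.15 rad and contact force between block and catch_arm above 0.02 N and z of block in the frame of lane_home below 0.006 m), for 0.1 s.
At the end, for the whole second after the job is handed in: The tray is still out (travel over 0.15 of 0.16 m), the block stands upright and still on the tray floor between the end stop and the catch (within 13 mm of its place against the stop along the lane), and the catch hangs fully down behind it (angle under 0.06 rad) (value of joint tray above 0.15 m and value of joint catch below 0.06 rad and y of block in the frame of lane_home between -0.013 and 0.006 m and x of block in the frame of lane_home between -0.008 and 0.008 m and z of block in the frame of lane_home between -0.004 and 0.004 m and angle between block's own z axis and vertical below 0.08 rad and linear speed of block below 0.02 m/s); the robot touches nothing.
It fails at once if the robot touches the yellow catch (contact force between any of the arm, the fingers and catch_arm above 0.2 N).
It fails at once if a bystander is moved by more than 40 mm (distance of any of coupling, fitting, flange, wrench, bolt, can, sprayer from where it was at the start of the episode above 0.04 m).
It also fails if it takes over 70 s, if anything falls off the work surface, if the arm or the gripper's body presses on something with over 40 N, if the wrist force passes 120 N, or if a joint passes its speed limit or range.

## Working session

There is one attempt and no reset: what is moved stays moved. The work goes in short steps, Python scripts to look and compute and a tool call to move; the robot and the scene stay as the last step left them, time stands still between calls to the robot, and variables do not carry over. Pictures are saved under pics/ and viewed, at most 10 in all, crops included, and the job is handed in when it is done.

Besides the shell and the picture viewer there is one more tool, called in YAML: its name, and indented under it one key for each argument. arm_command: Moves the arm, as the interface text tells. Its arguments: {"type":"object","properties":{"deltas":{"type":"array"}},"required":["deltas"]}

```bash
mkdir -p pics; ls
python3 - <<'E'
from cell import bot,snapshot
import cv2,numpy as np
print(bot.hold_point_z); s=bot.read_state(); print({k:np.round(v,3).tolist() for k,v in s.items()})
for n in ("scene","top"):
    d=snapshot(n); cv2.imwrite(f"pics/{n}0.png",cv2.resize(d["frame"][:,:,::-1],(800,600),interpolation=cv2.INTER_CUBIC))
    np.savez(f"{n}0.npz",**d); print(n,np.round(d["K"],1).tolist(),np.round(-d["R"].T@d["t"],3),np.round(d["R"],2).tolist())
E
```

```text
pics
0.0188
{'time_s': 0.0, 'joint_pos': [-67.751, 23.947, -0.591, 92.486, 0.271, 63.638, -3.035], 'qvel': [0.026, 0.006, 0.008, 0.025, -0.033, -0.117, 0.035], 'effort': [0.002, -85.124, 0.64, -42.597, -0.049, 0.019, 0.0], 'ee_pos': [0.26, 0.568, 0.171], 'tcp_rot': [[-0.909, 0.417, -0.0], [0.417, 0.909, -0.001], [-0.0, -0.001, -1.0]], 'force': [0.321, 1.015, -0.596], 'wrist_torque': [0.012, 0.016, 0.047], 'finger_force': 0.0, 'width': 0.094}
scene [[394.2, 0.0, 249.7], [0.0, 394.2, 188.8], [0.0, 0.0, 1.0]] [1.241 0.895 0.892] [[-0.8, 0.6, -0.01], [0.35, 0.45, -0.82], [-0.49, -0.67, -0.57]]
top [[378.1, 0.0, 249.2], [0.0, 378.1, 191.7], [0.0, 0.0, 1.0]] [ 0.43  -0.04   1.224] [[0.01, -1.0, -0.01], [-0.99, -0.01, -0.11], [0.11, 0.02, -0.99]]
```

View pics/top0.png

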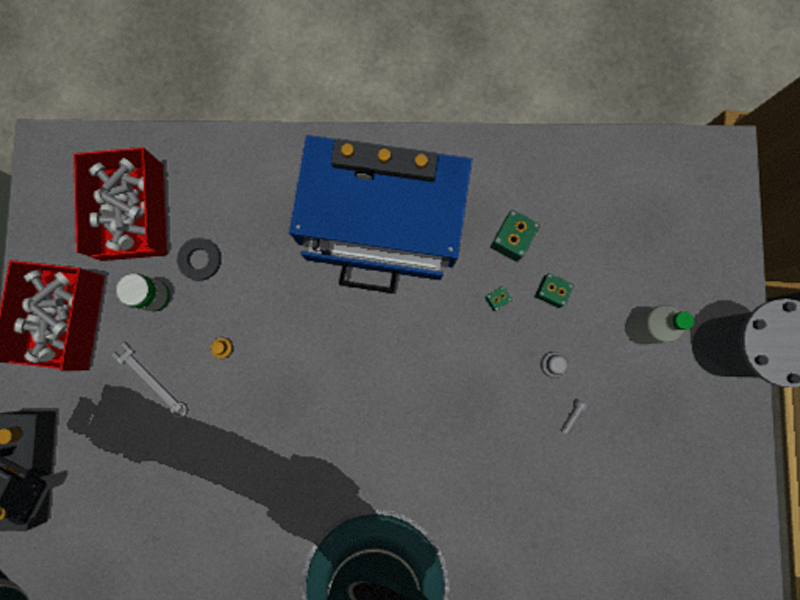

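View pics/scene0.png

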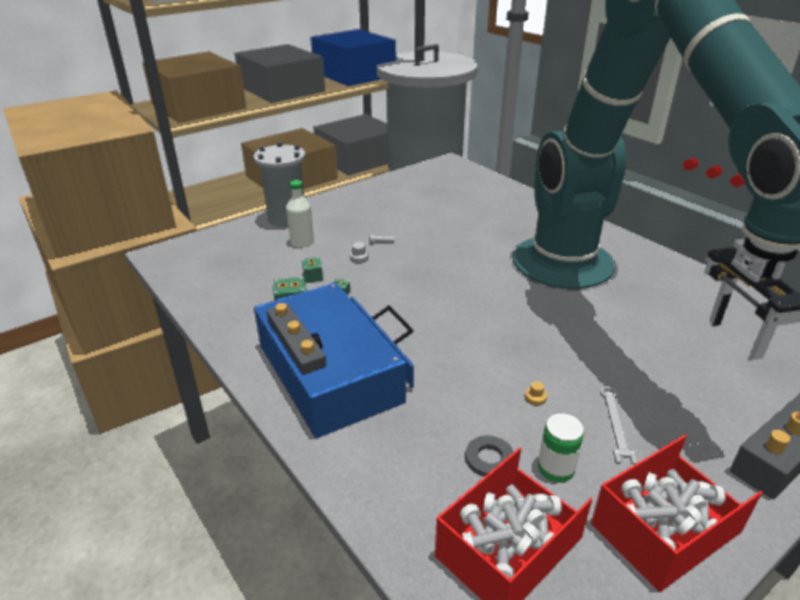

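The top view (800-px scale) shows the dock with its roof at (385,195) and the handle at (370,280). Three green blocks are candidates, at (516,234), (555,290) and (499,298). I'll size all three, fit the dock roof, and crop the blocks.

```bash
cat > h.py <<'E'
import numpy as np,cv2
from cell import bot,snapshot
def ray(d,px,z):
    """pixels (n,2) -> world points on plane z"""
    px=np.atleast_2d(np.asarray(px,float)); p=np.c_[px,np.ones(len(px))]
    v=(np.linalg.inv(d["K"])@p.T).T@d["R"]; c=-d["R"].T@d["t"]
    return c+v*((z-c[2])/v[:,2])[:,None]
def proj(d,X):
    q=(d["R"]@np.atleast_2d(X).T).T+d["t"]; q=(d["K"]@q.T).T; return q[:,:2]/q[:,2:]
def hsv(d): return cv2.cvtColor(d["frame"],cv2.COLOR_RGB2HSV)
def blobs(m,amin):
    c,_=cv2.findContours(m,cv2.RETR_EXTERNAL,cv2.CHAIN_APPROX_NONE)
    return [k[:,0] for k in c if cv2.contourArea(k)>amin]
E
python3 - <<'E'
from h import *
d=dict(np.load("top0.npz")); H=hsv(d)
g=cv2.inRange(H,(60,90,30),(90,255,255)); g[:,:250]=0; g[:, 400:]=0; g[300:]=0
g=cv2.morphologyEx(g,cv2.MORPH_CLOSE,np.ones((3,3)))
for c in blobs(g,40):
    for z in(.045,):
        P=ray(d,c,z)[:,:2].astype(np.float32); print("green",c.mean(0).round(0),[np.round(a,3) for a in cv2.minAreaRect(P)])
b=cv2.inRange(H,(100,150,60),(125,255,255))
for c in blobs(b,60):
    a=cv2.approxPolyDP(c[:,None],3,True)[:,0]; print("blue",a.tolist()); print(ray(d,a,.11)[:,:2].round(3).tolist())
x=d["frame"][120:210,290:390,::-1]; y=d["frame"][130:200,170:310,::-1]
cv2.imwrite("pics/crop1.png",np.vstack([cv2.resize(x,(444,400),interpolation=cv2.INTER_CUBIC)]))
E
```

```text
green [319. 191.] [array([ 0.57 , -0.238]), array([0.032, 0.043]), np.float64(31.591)]
green [355. 186.] [array([ 0.586, -0.352]), array([0.057, 0.054]), np.float64(63.596)]
green [328. 151.] [array([ 0.698, -0.273]), array([0.066, 0.09 ]), np.float64(61.484)]
blue [[193, 161], [282, 175]]
[[0.647, 0.148], [0.608, -0.119]]
blue [[196, 87], [186, 149], [292, 164], [300, 101], [280, 99], [277, 116], [241, 111], [231, 115], [226, 109], [211, 105], [213, 89]]
[[0.878, 0.146], [0.683, 0.17], [0.641, -0.149], [0.836, -0.173], [0.842, -0.112], [0.788, -0.103], [0.803, 0.006], [0.79, 0.036], [0.809, 0.052], [0.821, 0.098], [0.872, 0.093]]
```

View pics/crop1.png

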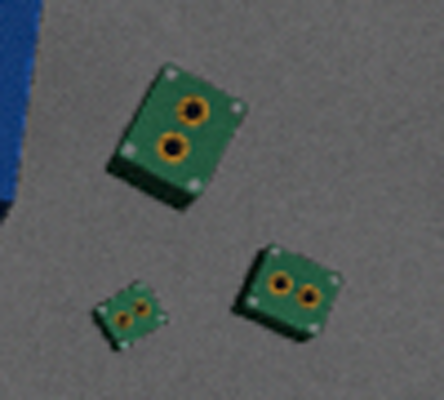

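The block meant is the middle-sized one at (555,290): about 57 x 54 mm with its side showing, against 48 x 56. The large one is about 66 x 90 mm and the small one about 32 x 43 mm. The crop confirms this, with the meant block at lower right. The dock's yaw is about -0.13 rad. Next I'll locate the handle.

Run:
```python
from h import *
d=dict(np.load("top0.npz")); H=hsv(d)
print("plate edge",ray(d,[[193,161],[282,175]],.073).round(3).tolist())
V=H[:,:,2]; S=H[:,:,1]
roi=np.zeros_like(V); roi[168:195,210:262]=1
m=((V<55)&(roi>0)&(S<150)).astype(np.uint8)
for c in blobs(m,5): print(c.min(0),c.max(0), cv2.minAreaRect(ray(d,c,.082)[:,:2].astype(np.float32)))
for r in V[170:192:1,212:262:2]: print(*r)
```

```text
plate edge [[0.654, 0.154, 0.073], [0.614, -0.122, 0.073]]
[217 168] [257 187] ((0.6031361222267151, 0.016672298312187195), (0.11903122067451477, 0.048104505985975266), 81.17717742919922)
95 90 91 74 9 29 33 30 23 29 32 31 34 42 61 56 67 114 121 120 116 112 107 125 93
95 97 99 83 8 67 50 94 75 36 32 33 26 34 28 31 33 53 54 71 96 126 125 119 109
92 92 99 69 11 58 53 110 97 88 92 40 40 31 28 28 36 29 28 32 36 55 68 82 123
92 97 103 44 11 52 62 102 97 98 102 91 93 96 90 65 33 31 30 28 6 13 32 38 60
101 91 95 26 7 56 65 97 98 94 99 101 102 101 102 96 91 89 74 35 5 13 33 33 30
101 97 98 11 34 51 67 97 98 101 93 96 100 102 96 100 100 100 93 79 11 35 47 31 31
97 98 92 5 30 55 68 95 98 97 98 96 97 101 99 100 98 103 103 62 4 43 95 91 85
96 95 91 0 45 52 67 102 101 99 102 97 99 102 106 102 98 96 106 64 10 51 105 105 104
102 91 90 10 59 51 95 102 100 101 105 100 95 98 98 99 99 94 104 43 14 52 104 98 94
95 93 84 6 39 46 101 98 103 101 103 98 99 96 100 100 98 99 108 27 10 56 99 100 96
97 98 83 13 17 14 56 56 83 103 101 104 101 98 98 99 96 96 100 21 9 63 102 98 101
94 95 83 6 16 26 21 23 26 42 54 82 101 99 100 102 100 103 103 0 23 64 96 97 96
99 94 94 31 21 12 13 14 23 19 16 29 42 47 66 87 105 108 100 11 21 68 104 98 100
93 93 99 90 90 56 16 13 6 8 13 18 22 20 23 33 46 55 75 8 21 70 101 101 100
95 96 98 99 103 92 88 88 86 55 12 6 11 10 14 21 20 13 25 14 28 69 102 98 97
97 99 100 103 102 102 95 105 103 99 96 78 27 20 14 7 15 14 22 18 29 94 104 101 95
103 97 99 99 99 99 95 97 97 97 99 97 89 92 91 52 28 14 8 12 40 101 102 99 98
98 99 95 105 96 96 97 96 97 96 99 102 99 104 101 90 88 79 41 27 50 106 104 107 99
100 99 98 96 95 97 98 95 97 94 99 97 101 101 100 99 98 96 101 94 92 105 100 102 103
100 98 95 100 98 99 99 94 92 96 98 97 96 99 102 98 98 97 102 105 101 101 101 100 99
101 98 93 103 96 100 96 96 97 98 91 95 98 98 100 97 97 101 99 101 99 100 103 97 95
105 98 95 98 96 95 96 95 96 97 94 97 94 96 97 98 102 97 95 101 99 102 108 98 96
```

Run:
```python
from h import *
d=dict(np.load("top0.npz"))
P=ray(d,[[219,181.2],[252,185.8],[235.3,183.5]],.082); print(P.round(3), np.linalg.norm(P[0]-P[1]))
s=bot.read_state(); R=s["tcp_rot"]; t=P[2].copy(); t[2]=.14
print((R.T@(t-s["ee_pos"])).round(3))
```

```text
[[ 0.591  0.071  0.082]
 [ 0.578 -0.03   0.082]
 [ 0.584  0.021  0.082]] 0.10176686794012428
[-0.522 -0.362  0.032]
```

arm_command:
  deltas:
    - [[-0.52,-0.36,0],73,0.4]
    - [[-0.52,-0.36,0],73,0.4]
    - [[-0.52,-0.36,0],73,0.4]
    - [[-0.52,-0.36,0],73,0.4]
    - [[-0.52,-0.36,0],73,0.4]
    - [[-0.52,-0.36,0],73,0.4]
    - [[-0.52,-0.36,0],73,0.4]
    - [[-0.52,-0.36,0],73,0.4]
    - [[-0.52,-0.36,0],73,0.4]
    - [[-0.52,-0.36,0],73,0.4]
    - [[-0.52,-0.36,0],73,0.4]
    - [[-0.52,-0.36,0],73,0.4]

```text
time_s: 1.1
ee_pos: [0.516, 0.1363, 0.1718]
tcp_rot: [[0.135, 0.991, -0.0], [0.991, -0.135, 0.0], [0.0, -0.0, -1.0]]
force: [0.5, 0.7, 0.1]
width: 0.0374
finger_force: 0.0
```

arm_command:
  deltas:
    - [[-0.105,0.083,0.0],0,0.4]
    - [[-0.105,0.083,0],0,0.4]
    - [[-0.105,0.083,0.0],0,0.4]
    - [[-0.105,0.083,0.0],0,0.4]
    - [[-0.105,0.083,0.0],0,0.4]
    - [[-0.105,0.083,0.03],0,0.4]
    - [[-0.105,0.083,0.03],0,0.4]

```text
time_s: 1.68
ee_pos: [0.5815, 0.024, 0.1379]
tcp_rot: [[0.132, 0.991, -0.005], [0.991, -0.132, -0.0], [-0.001, -0.005, -1.0]]
force: [-0.9, 0.3, -1.5]
width: 0.0376
finger_force: 0.0
```

Run:
```python
from h import *
d=snapshot("wrist"); np.savez("w1.npz",**d); cv2.imwrite("pics/w1.png",d["frame"][:,:,::-1])
s=bot.read_state(); p=s["ee_pos"]; print(p, proj(d,[[p[0],p[1],.082]]), -d["R"].T@d["t"])
```

```text
[0.58196354 0.02400597 0.13990075] [[256.2800974  194.59952058]] [0.59239002 0.09806314 0.35169847]
```

View pics/w1.png

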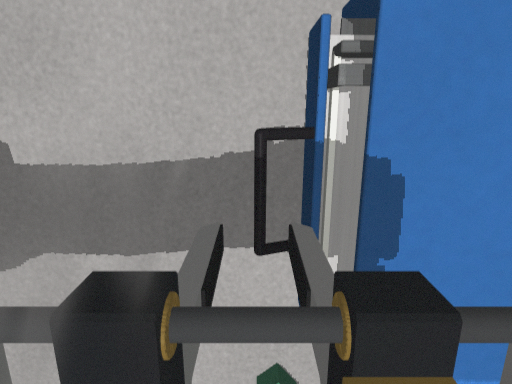

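The wrist view shows the bar from (261,130) to (261,250), about 4 mm from the finger centre line and well inside the opening. I'll lower and grip.

arm_command:
  deltas:
    - [[0,0.003,0.03],0,0.4]
    - [[0,0.003,0.06],0,0.4]
    - [[0,0.003,0.077],0,0.4]
    - [[0,0.003,0.077],0,0.4]
    - [[0,0.003,0.077],0,0]
    - [[0,0.003,0.077],0,0]
    - [[0,0.003,0.077],0,0]
    - [[0,0.003,0.077],0,0]
    - [[0,0.003,0.077],0,0]
    - [[0,0.003,0.077],0,0]

```text
time_s: 2.57
ee_pos: [0.5871, 0.0228, 0.0654]
tcp_rot: [[0.133, 0.991, 0.001], [0.991, -0.133, 0.0], [0.0, 0.001, -1.0]]
force: [0.7, -0.2, -0.1]
width: 0.0018
finger_force: 0.0
```

Run:
```python
from h import *
d=snapshot("wrist"); np.savez("w2.npz",**d)
e=snapshot("scene"); np.savez("s2.npz",**e)
a=cv2.resize(e["frame"][170:270,150:300],(576,384),interpolation=cv2.INTER_CUBIC)
cv2.imwrite("pics/w2.png",cv2.resize(np.hstack([d["frame"][:,100:400],a[:, 100:500]]),(700,384))[:,:,::-1])
print(bot.read_state()["width"])
```

```text
0.0006047979492430828
```

View pics/w2.png

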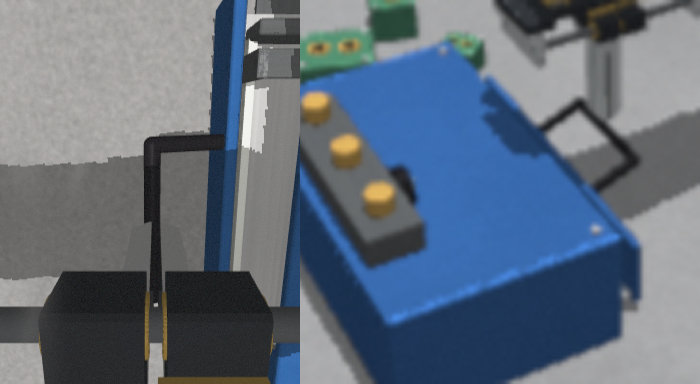

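Run:
```python
from h import *
e=dict(np.load("s2.npz")); w=dict(np.load("w2.npz")); t=dict(np.load("top0.npz"))
p=np.array([.587,.0228,.065]); T=[p,p+[0,0,.06]]
print("scene tcp",proj(e,T),"\nbar@.082 scene",ray(e,[[249,196],[263.3,211]],.082), "\nwrist tcp",proj(w,T),proj(w,[[.591,.071,.082],[.578,-.03,.082]]))
print(ray(w,[[253,140]],.082))
```

```text
scene tcp [[253.97336564 207.64646653]
 [253.85255049 193.49129497]] 
bar@.082 scene [[ 0.5732246  -0.02429878  0.082     ]
 [ 0.58690783  0.07465076  0.082     ]] 
wrist tcp [[255.21352361 216.57716213]
 [255.2852974  255.77441882]] [[251.04296013 148.7416098 ]
 [252.45148012 300.53684628]]
[[0.59284337 0.07593824 0.082     ]]
```

Run:
```python
from h import *
e=dict(np.load("s2.npz")); w=dict(np.load("w2.npz"))
a=cv2.resize(e["frame"][140:225,210:300],(635,600),interpolation=cv2.INTER_CUBIC)
b=cv2.resize(w["frame"][200:340,220:292],(154,300),interpolation=cv2.INTER_CUBIC)
a[:300,-154:]=b
cv2.imwrite("pics/s2.png",a[:,:,::-1])
```

```text
(no output)
```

View pics/s2.png

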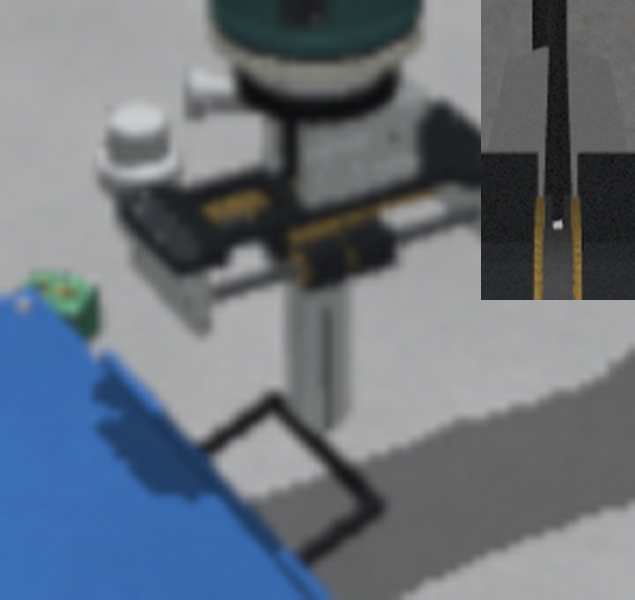

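The fingers shut on nothing. In the scene crop the tips end above the bar, at about (320,428) in the crop with the bar just below. I'll open, go 25 mm lower and grip again.

arm_command:
  deltas:
    - [[0,0,0],0,0.4]
    - [[0,0,0],0,0.4]
    - [[0,0,0],0,0.4]
    - [[0,0,0.01],0,0.4]
    - [[0,0,0.018],0,0.4]
    - [[0,0,0.025],0,0.4]
    - [[0,0,0.025],0,0]
    - [[0,0,0.025],0,0]
    - [[0,0,0.025],0,0]
    - [[0,0,0.025],0,0]
    - [[0,0,0.025],0,0]
    - [[0,0,0.025],0,0]

```text
time_s: 3.67
ee_pos: [0.5868, 0.0226, 0.04]
tcp_rot: [[0.133, 0.991, 0.0], [0.991, -0.133, -0.0], [-0.0, 0.0, -1.0]]
force: [-1.7, -0.0, 1.8]
width: 0.0091
finger_force: 30.0
```

Run:
```python
from h import *
e=snapshot("scene"); w=snapshot("wrist")
s=bot.read_state(); print({k:np.round(v,3).tolist() for k,v in s.items() if k in("width","finger_force","force","ee_pos","joint_pos")})
a=cv2.resize(e["frame"][150:225,220:300],(480,450),interpolation=cv2.INTER_CUBIC)
b=cv2.resize(w["frame"][100:340,180:340],(300,450))
cv2.imwrite("pics/s3.png",np.hstack([a,b])[:,:,::-1])
```

```text
{'joint_pos': [-23.866, 30.964, 24.37, 104.738, -16.645, 47.825, 1.084], 'ee_pos': [0.587, 0.023, 0.04], 'force': [-2.952, -0.097, 3.016], 'finger_force': 29.999, 'width': 0.009}
```

View pics/s3.png

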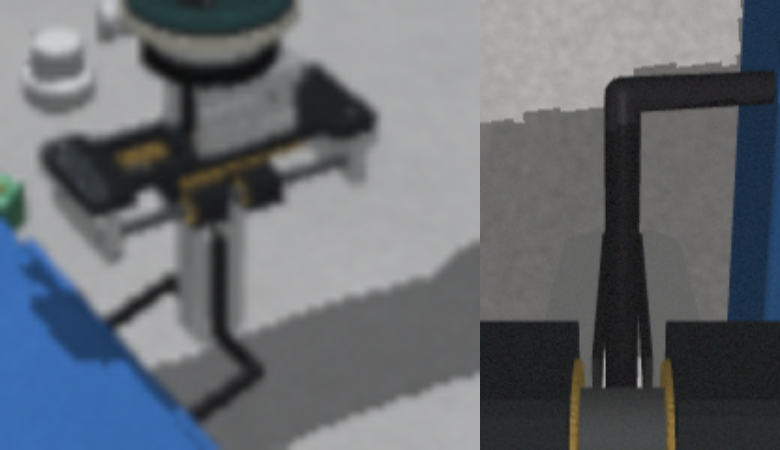

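Gripped (width 9 mm, 30 N). The true fingertips sit about 27 mm above the reported TCP, which I'll check later by touching the bench. Now the pull.

arm_command:
  deltas:
    - [[0,-0.012,0],0,0]
    - [[0,-0.027,0],0,0]
    - [[0,-0.042,0],0,0]
    - [[0,-0.057,0],0,0]
    - [[0,-0.072,0],0,0]
    - [[0,-0.087,0],0,0]
    - [[0,-0.1,0],0,0]
    - [[0,-0.11,0],0,0]
    - [[0,-0.117,0],0,0]
    - [[0,-0.12,0],0,0]
    - [[0,-0.12,0],0,0]

```text
time_s: 4.68
ee_pos: [0.4676, 0.0391, 0.0399]
tcp_rot: [[0.132, 0.991, -0.0], [0.991, -0.132, 0.001], [0.0, -0.0, -1.0]]
force: [-2.1, 5.9, 2.0]
width: 0.0088
finger_force: 30.0
```

arm_command:
  deltas:
    - [[0,-0.003,0],0,0]
    - [[0,-0.006,0],0,0]
    - [[0,-0.008,0],0,0]
    - [[0,-0.01,0],0,0]
    - [[0,-0.012,0],0,0]
    - [[0,-0.012,0],0,0]

```text
time_s: 5.18
ee_pos: [0.4575, 0.0404, 0.04]
tcp_rot: [[0.133, 0.991, 0.002], [0.991, -0.133, 0.0], [0.0, 0.002, -1.0]]
force: [6.3, 5.4, -5.2]
width: 0.0093
finger_force: 30.0
```

arm_command:
  deltas:
    - [[0,-0.003,0],0,0]
    - [[0,-0.006,0],0,0]
    - [[0,-0.006,0],0,0]
    - [[0,-0.006,0],0,0]

```text
time_s: 5.52
ee_pos: [0.4576, 0.0398, 0.0413]
tcp_rot: [[0.134, 0.991, 0.014], [0.991, -0.134, -0.001], [0.0, 0.014, -1.0]]
force: [37.9, -5.7, -23.8]
width: 0.0089
finger_force: 30.0
```

At the stop (38 N). I'll relax, open and rise.

arm_command:
  deltas:
    - [[0,0.007,0],0,0]
    - [[0,0.007,0],0,0.4]
    - [[0,0.007,0],0,0.4]
    - [[0,0.007,0],0,0.4]
    - [[0,0.007,-0.03],0,0.4]
    - [[0,0.007,-0.07],0,0.4]
    - [[0,0.007,-0.11],0,0.4]
    - [[-0.04,0.007,-0.14],0,1]
    - [[-0.08,0.007,-0.14],0,1]
    - [[-0.12,0.007,-0.14],0,1]
    - [[-0.16,0.007,-0.14],0,1]
    - [[-0.2,0.007,-0.14],0,1]

```text
time_s: 6.52
ee_pos: [0.4295, -0.1597, 0.18]
tcp_rot: [[0.132, 0.991, 0.0], [0.991, -0.132, 0.0], [0.0, 0.0, -1.0]]
force: [0.8, -0.1, 0.6]
width: 0.0678
finger_force: 0.0
```

Run:
```python
from h import *
e=snapshot("scene"); t=snapshot("top"); np.savez("s4.npz",**e); np.savez("t4.npz",**t)
b=t["frame"][80:240,170:380]
cv2.imwrite("pics/t4.png",cv2.resize(b,(787,600),interpolation=cv2.INTER_CUBIC)[:,:,::-1])
# green block: top face from screws/ports -> use both views
for n,d in(("top",t),("scene",e)):
    g=cv2.inRange(hsv(d),(60,90,30),(90,255,255)); g=cv2.morphologyEx(g,cv2.MORPH_CLOSE,np.ones((3,3)))
    for c in blobs(g,40): print(n,c.min(0),c.max(0))
print(bot.read_state()["ee_pos"])
```

```text
top [249 373] [286 383]
top [214 373] [243 383]
top [196 330] [258 383]
top [431 199] [444 210]
top [254 184] [367 383]
top [ 84 176] [ 99 196]
top [345 175] [365 196]
top [316 136] [344 165]
scene [345 298] [365 308]
scene [348 274] [372 290]
scene [176 166] [205 190]
scene [338 163] [389 183]
scene [344  88] [388 162]
scene [249  66] [271  81]
scene [357  48] [391  87]
scene [241  27] [257  53]
scene [283   2] [300  16]
scene [358   0] [399  43]
scene [268   0] [330  37]
[ 0.42872799 -0.16361553  0.18001283]
```

View pics/t4.png

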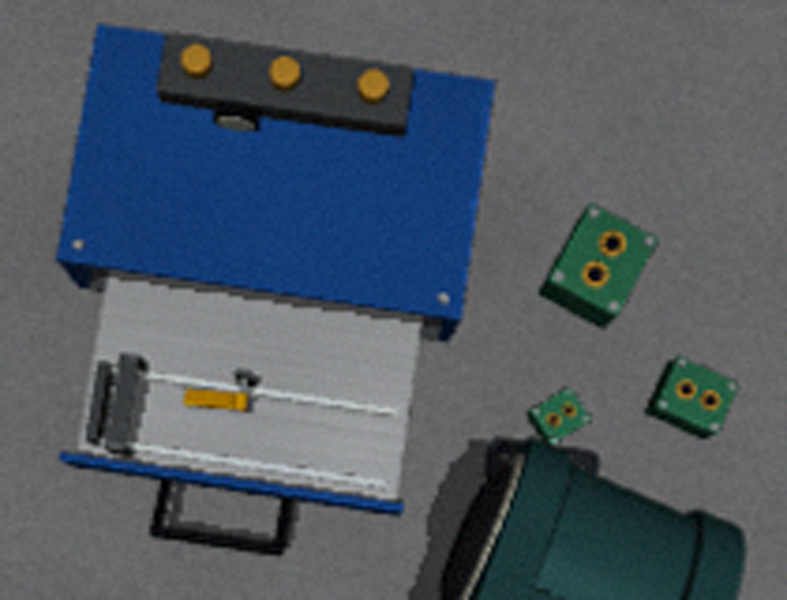

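The tray is out. In the crop, the rails' open ends are at (397,412) far and (387,487) near, and the bridge is at (128,400). The block's four screws are at (683,362), (734,386), (714,428) and (662,404), with the long side along the ports.

Run:
```python
from h import *
t=dict(np.load("t4.npz")); e=dict(np.load("s4.npz")); f=lambda L:np.array(L)/3.748+[170,80]-.4
P=ray(t,f([[683,362],[734,386],[714,428],[662,404]]),.045); print("screws",P.round(3).tolist(),"c",P.mean(0).round(4))
v=(P[1]+P[2]-P[0]-P[3])/2; w=(P[0]+P[1]-P[2]-P[3])/2
print("long",v.round(4),np.linalg.norm(v),np.degrees(np.arctan2(v[1],v[0])),"short",np.linalg.norm(w),np.degrees(np.arctan2(w[1],w[0])))
Q=ray(t,f([[397,412],[387,487],[147,377],[140,447]]),.03); print("rails",Q.round(4).tolist())
for a,b in((0,1),(2,3)): print(np.linalg.norm(Q[a]-Q[b]))
u=(Q[2]-Q[0])+(Q[3]-Q[1]); u/=np.linalg.norm(u); print("lane dir",u,np.degrees(np.arctan2(u[1],u[0])))
print("entry est",(Q[0]+Q[1])/2+.045*u)
Pl=ray(t,f([[60,456],[402,508]]),.073); print("plate",Pl.round(3).tolist())
R=ray(t,f([[58,258],[460,318]]),.11);print("roof front",R.round(3).tolist())
# screws in scene
print("block in scene px",proj(e,P))
H=cv2.cvtColor(e["frame"],cv2.COLOR_RGB2HSV)
g=cv2.inRange(H,(60,90,30),(90,255,255))[160:195,170:215]
cv2.imwrite("pics/b4.png",cv2.resize(e["frame"][155:200,160:230],(700,450),interpolation=cv2.INTER_CUBIC)[:,:,::-1])
```

```text
screws [[0.617, -0.343, 0.045], [0.597, -0.385, 0.045], [0.562, -0.368, 0.045], [0.581, -0.325, 0.045]] c [ 0.5892 -0.355   0.045 ]
long [-0.0197 -0.0425  0.    ] 0.046852717696778394 -114.87297258143738 short 0.03976309286685457 -26.404270615423723
rails [[0.5735, -0.1044, 0.03], [0.5097, -0.0964, 0.03], [0.6009, 0.1087, 0.03], [0.5409, 0.113, 0.03]]
0.06426505821682797
0.06014002606287491
lane dir [0.1373314  0.99052516 0.        ] 82.10654513216028
entry est [ 0.54778746 -0.05583712  0.03      ]
plate [[0.529, 0.173, 0.073], [0.49, -0.107, 0.073]]
roof front [[0.685, 0.173, 0.11], [0.64, -0.15, 0.11]]
block in scene px [[193.97132802 171.29341342]
 [193.02189027 165.53413539]
 [202.49728215 164.52579198]
 [203.79240819 170.30377248]]
```

arm_command:
  deltas:
    - [[0,0,0.04],0,0]
    - [[0,0,0.08],0,0]
    - [[0,0,0.12],0,0]
    - [[0,0,0.15],0,0]
    - [[0,0,0.165],0,0]
    - [[0,0,0.17],0,0]
    - [[0,0,0.17],0,0]

```text
time_s: 7.2
ee_pos: [0.4296, -0.1579, 0.009]
tcp_rot: [[0.133, 0.991, -0.002], [0.991, -0.133, 0.0], [-0.0, -0.002, -1.0]]
force: [-1.0, -0.2, -1.4]
width: 0.0358
finger_force: 0.0
```

arm_command:
  deltas:
    - [[0,0,0.002],0,0]
    - [[0,0,0.004],0,0]
    - [[0,0,0.006],0,0]
    - [[0,0,0.006],0,0]

```text
time_s: 7.53
ee_pos: [0.431, -0.1578, 0.0042]
tcp_rot: [[0.132, 0.991, 0.001], [0.991, -0.132, 0.0], [0.0, 0.001, -1.0]]
force: [-0.6, -0.7, -0.7]
width: 0.0093
finger_force: 0.0
```

arm_command:
  deltas:
    - [[0,0,0.003],0,0]
    - [[0,0,0.006],0,0]
    - [[0,0,0.009],0,0]
    - [[0,0,0.012],0,0]
    - [[0,0,0.012],0,0]

```text
time_s: 7.95
ee_pos: [0.4302, -0.158, -0.0088]
tcp_rot: [[0.133, 0.991, -0.001], [0.991, -0.133, -0.0], [-0.0, -0.001, -1.0]]
force: [-0.3, 0.4, 0.6]
width: 0.0005
finger_force: 0.0
```

arm_command:
  deltas:
    - [[0,0,0.003],0,0]
    - [[0,0,0.006],0,0]
    - [[0,0,0.009],0,0]
    - [[0,0,0.012],0,0]
    - [[0,0,0.012],0,0]

```text
time_s: 8.37
ee_pos: [0.4302, -0.1579, -0.0208]
tcp_rot: [[0.133, 0.991, -0.001], [0.991, -0.133, -0.0], [-0.0, -0.001, -1.0]]
force: [-0.9, -0.4, 0.2]
width: 0.0007
finger_force: 0.0
```

arm_command:
  deltas:
    - [[0,0,0.003],0,0]
    - [[0,0,0.006],0,0]
    - [[0,0,0.008],0,0]
    - [[0,0,0.008],0,0]

```text
time_s: 8.7
ee_pos: [0.4303, -0.1579, -0.0286]
tcp_rot: [[0.133, 0.991, -0.001], [0.991, -0.133, -0.0], [-0.0, -0.001, -1.0]]
force: [-0.1, 0.3, -0.2]
width: 0.0006
finger_force: 0.0
```

arm_command:
  deltas:
    - [[0,0,0.002],0,0]
    - [[0,0,0.004],0,0]
    - [[0,0,0.006],0,0]
    - [[0,0,0.006],0,0]

```text
time_s: 9.03
ee_pos: [0.4307, -0.158, -0.0336]
tcp_rot: [[0.133, 0.991, 0.0], [0.991, -0.133, 0.001], [0.001, 0.0, -1.0]]
force: [-7.4, 3.2, 28.7]
width: 0.0007
finger_force: 14.3
```

The fingertips touch the bench at a reported z of about -0.032, so true tip height = reported + 0.032. Rising and going over the block.

arm_command:
  deltas:
    - [[0,0,-0.04],0,1]
    - [[0,0,-0.08],0,1]
    - [[-0.02,0.02,-0.12],-6,1]
    - [[-0.05,0.05,-0.14],-13,1]
    - [[-0.08,0.08,-0.14],-20,1]
    - [[-0.11,0.11,-0.14],-27,1]
    - [[-0.14,0.14,-0.14],-34,1]
    - [[-0.174,0.1835,-0.14],-41,1]
    - [[-0.174,0.1835,-0.14],-48,1]
    - [[-0.174,0.1835,-0.14],-55,1]
    - [[-0.174,0.1835,-0.14],-62,1]
    - [[-0.174,0.1835,-0.14],-69,1]

```text
time_s: 10.03
ee_pos: [0.5891, -0.3552, 0.105]
tcp_rot: [[-0.88, 0.474, -0.001], [0.474, 0.88, 0.0], [0.001, -0.0, -1.0]]
force: [0.3, -1.1, 0.4]
width: 0.0774
finger_force: 0.0
```

arm_command:
  deltas:
    - [[0,0,0],-3,1]
    - [[0,0,0],-3,1]
    - [[0,0,0],-3,1]

```text
time_s: 10.28
ee_pos: [0.5891, -0.3548, 0.1056]
tcp_rot: [[-0.901, 0.435, -0.0], [0.435, 0.901, 0.0], [0.0, 0.0, -1.0]]
force: [-0.4, 0.5, 1.2]
width: 0.0934
finger_force: 0.0
```

Run:
```python
from h import *
w=snapshot("wrist"); np.savez("w5.npz",**w); s=bot.read_state(); print(s["ee_pos"],s["tcp_rot"].round(3),s["joint_pos"])
g=cv2.inRange(hsv(w),(60,90,30),(90,255,255)); print([ (c.min(0),c.max(0)) for c in blobs(g,200)])
print(proj(w,[[.589,-.355,.045]]))
cv2.imwrite("pics/w5.png",w["frame"][:,:,::-1])
```

```text
[ 0.58921396 -0.35476378  0.10565111] [[-0.901  0.435 -0.   ]
 [ 0.435  0.901  0.   ]
 [ 0.     0.    -1.   ]] [ 14.95685753  35.10537091  20.07434976  86.48536651 -13.08022618
  60.73343064 102.31119391]
[(array([338, 261], dtype=int32), array([361, 306], dtype=int32)), (array([345, 209], dtype=int32), array([440, 298], dtype=int32)), (array([221, 158], dtype=int32), array([287, 220], dtype=int32)), (array([330,  86], dtype=int32), array([391, 145], dtype=int32))]
[[255.47712389 193.38101895]]
```

View pics/w5.png

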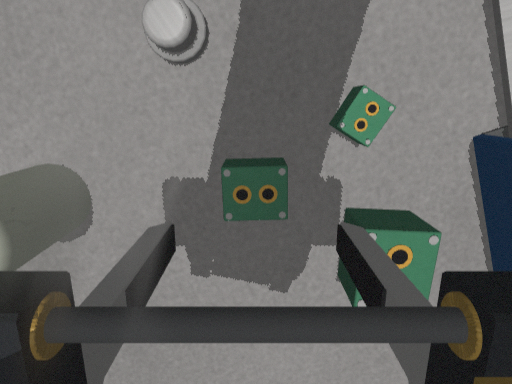

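The wrist view shows the block's top centred at (255,193), exactly as predicted, and squared up. The large block at (390,250) is clear of the fingers. Descending with a 0.8 opening and gripping.

arm_command:
  deltas:
    - [[0,0,0],0,0.8]
    - [[0,0,0.03],0,0.8]
    - [[0,0,0.06],0,0.8]
    - [[0,0,0.09],0,0.8]
    - [[0,0,0.115],0,0.8]
    - [[0,0,0.125],0,0.8]
    - [[0,0,0.125],0,0.4]
    - [[0,0,0.125],0,0.4]
    - [[0,0,0.125],0,0]
    - [[0,0,0.125],0,0]
    - [[0,0,0.125],0,0]
    - [[0,0,0.125],0,0]

```text
time_s: 11.33
ee_pos: [0.5903, -0.3555, -0.0173]
tcp_rot: [[-0.902, 0.433, 0.002], [0.433, 0.902, -0.001], [-0.003, -0.0, -1.0]]
force: [-0.8, -0.0, 8.7]
width: 0.0558
finger_force: 29.9
```

arm_command:
  deltas:
    - [[0,0,-0.01],0,0]
    - [[0,0,-0.04],0,0]
    - [[0,0,-0.08],0,0]
    - [[0,0,-0.12],0,0]
    - [[0.025,0.035,-0.13],-5,0]
    - [[0.05,0.07,-0.13],-10,0]
    - [[0.075,0.11,-0.13],-15,0]
    - [[0.1,0.15,-0.13],-17.8,0]
    - [[0.125,0.185,-0.13],-17.8,0]
    - [[0.15,0.22,-0.13],-17.8,0]
    - [[0.168,0.2515,-0.13],-17.8,0]
    - [[0.168,0.2515,-0.13],-17.8,0]

```text
time_s: 12.33
ee_pos: [0.546, -0.0487, 0.1118]
tcp_rot: [[-0.991, 0.13, 0.001], [0.13, 0.991, 0.002], [-0.0, 0.002, -1.0]]
force: [1.2, 1.4, -2.3]
width: 0.0559
finger_force: 29.9
```

Run:
```python
from h import *
w=snapshot("wrist"); t=snapshot("top"); e=snapshot("scene");np.savez("w6.npz",**w); np.savez("t6.npz",**t); s=bot.read_state(); p=s["ee_pos"];print(p,s["tcp_rot"].round(4).tolist(),s["width"],s["force"])
a=cv2.resize(w["frame"],(512,384)); b=cv2.resize(e["frame"][150:270,150:300],(288,230))
c=np.zeros((384,800,3),np.uint8); c[:,:512]=a; c[:230,512:]=b
cv2.imwrite("pics/w6.png",c[:,:,::-1])
u=np.array([.1374,.9905,0]);n=np.array([.9905,-.1374,0])
base=n*.5495+u*.02+[0,0,.03]
print("pred rail inner",[proj(w,base+n*a+u*b).round(1).tolist() for a in(-.028,.028) for b in(-.045,.05,.12)])
```

```text
[ 0.54672843 -0.05422918  0.11175667] [[-0.991, 0.1339, 0.001], [0.1339, 0.991, 0.0002], [-0.001, 0.0003, -1.0]] 0.05610644363359661 [ 0.49319884 -0.92391515 -3.33597735]
pred rail inner [[[197.9, 158.9]], [[304.1, 159.6]], [[382.3, 160.0]], [[200.2, 218.2]], [[301.5, 218.7]], [[376.0, 219.2]]]
```

View pics/w6.png

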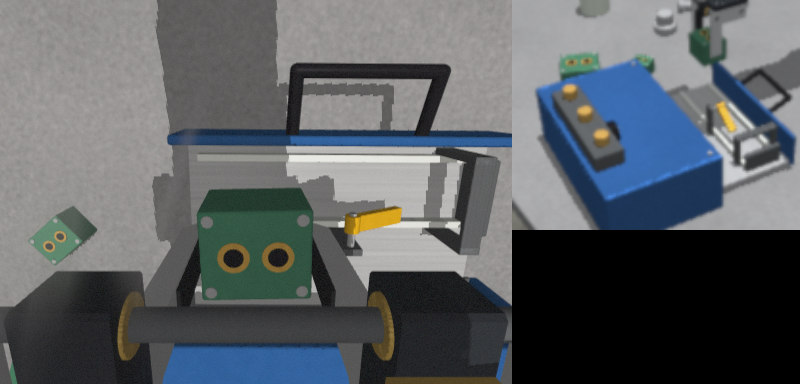

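The wrist view shows the block held upright above the lane. The near rail is at row 158 with its open end at column 198 (predicted 198), and the far rail is at about row 222. I'll check those rows numerically.

Run:
```python
from h import *
w=dict(np.load("w6.npz")); V=hsv(w)[:,:,2].astype(int)
for c in (240,265,340,420): print(c,"near",V[148:168,c-3:c+4].mean(1).astype(int).tolist())
for c in (385,415,425,440): print(c,"far",V[210:236,c-3:c+4].mean(1).astype(int).tolist())
u=np.array([.1374,.9905,0]);n=np.array([.9905,-.1374,0])
base=n*.5495+u*.02
for c in(240,340,420):print(c,"n,u at rows 150..168",[(r,round(float(ray(w,[[c,r]],.03)[0]@n),4)) for r in(150,154,158,162,166)])
for c in(385,425):print(c,[(r,round(float(ray(w,[[c,r]],.03)[0]@n),4)) for r in(214,218,222,226,230)])
# near rail open-end column, catch tip
print("open end",V[156:160,185:212].mean(0).astype(int).tolist())
y=cv2.inRange(hsv(w),(18,150,120),(30,255,255)); y[:,:340]=0;y[250:]=0
for c in blobs(y,60): r=c[c[:,0].argmax()]; P=ray(w,[r],.018+.054-.025)[0]; print("tip",r,P@n,P@u)
```

```text
240 near [120, 119, 117, 117, 108, 97, 122, 147, 152, 151, 150, 151, 151, 133, 120, 122, 123, 120, 119, 118]
265 near [118, 117, 116, 114, 109, 97, 112, 140, 151, 150, 151, 151, 150, 135, 119, 118, 119, 118, 116, 117]
340 near [187, 185, 182, 181, 183, 142, 105, 208, 232, 232, 232, 232, 232, 225, 198, 178, 179, 182, 184, 184]
420 near [181, 183, 183, 181, 183, 160, 120, 150, 214, 227, 227, 227, 228, 227, 211, 183, 178, 182, 185, 186]
385 far [125, 180, 212, 217, 217, 218, 218, 218, 217, 216, 217, 217, 217, 217, 217, 216, 219, 206, 186, 180, 182, 181, 180, 181, 181, 184]
415 far [186, 185, 183, 185, 189, 188, 185, 145, 105, 101, 99, 173, 219, 226, 226, 225, 225, 212, 191, 184, 184, 183, 181, 181, 182, 183]
425 far [133, 134, 133, 134, 137, 137, 135, 117, 101, 98, 98, 165, 216, 224, 224, 223, 223, 177, 97, 75, 88, 99, 109, 112, 154, 180]
440 far [157, 155, 154, 155, 159, 158, 157, 133, 104, 95, 95, 112, 135, 144, 143, 144, 144, 116, 68, 45, 44, 45, 45, 45, 44, 44]
240 n,u at rows 150..168 [(150, 0.5133), (154, 0.5168), (158, 0.5204), (162, 0.524), (166, 0.5277)]
340 n,u at rows 150..168 [(150, 0.5127), (154, 0.5163), (158, 0.5199), (162, 0.5235), (166, 0.5271)]
420 n,u at rows 150..168 [(150, 0.5123), (154, 0.5159), (158, 0.5194), (162, 0.5231), (166, 0.5267)]
385 [(214, 0.5723), (218, 0.5763), (222, 0.5803), (226, 0.5843), (230, 0.5883)]
425 [(214, 0.5721), (218, 0.5761), (222, 0.58), (226, 0.584), (230, 0.5881)]
open end [103, 101, 99, 104, 122, 122, 123, 122, 122, 122, 123, 125, 141, 151, 152, 150, 151, 152, 152, 152, 150, 151, 152, 152, 151, 152, 152]
tip [401 210] 0.5628311283625907 0.15449464067697913
```

Rail inner edges are at n = 0.5233 and 0.5794, 56.1 mm apart as given, so the centre is at n = 0.5513. I'll shift 2 mm deeper and lower.

arm_command:
  deltas:
    - [[-0.002,0,0],0,0]
    - [[-0.002,0,0.03],0,0]
    - [[-0.002,0,0.06],0,0]
    - [[-0.002,0,0.085],0,0]
    - [[-0.002,0,0.098],0,0]
    - [[-0.002,0,0.104],0,0]
    - [[-0.002,0,0.106],0,0]
    - [[-0.002,0,0.106],0,0]

```text
time_s: 13.15
ee_pos: [0.5489, -0.0566, 0.0051]
tcp_rot: [[-0.991, 0.137, 0.0], [0.137, 0.991, -0.0], [-0.0, -0.0, -1.0]]
force: [-0.3, 0.8, -1.9]
width: 0.0559
finger_force: 29.9
```

arm_command:
  deltas:
    - [[0,0,0.002],0,0]
    - [[0,0,0.004],0,0]
    - [[0,0,0.005],0,0]
    - [[0,0,0.005],0,0]

```text
time_s: 13.48
ee_pos: [0.5495, -0.0558, 0.0007]
tcp_rot: [[-0.991, 0.136, 0.002], [0.136, 0.991, -0.0], [-0.002, 0.0, -1.0]]
force: [0.7, -0.7, 2.5]
width: 0.0557
finger_force: 29.9
```

Seated on the tray floor (load off the wrist). Release and rise.

arm_command:
  deltas:
    - [[0,0,0],0,0.75]
    - [[0,0,0],0,0.75]
    - [[0,0,0],0,0.75]
    - [[0,0,0],0,0.75]
    - [[0,0,-0.02],0,0.75]
    - [[0,0,-0.06],0,0.75]
    - [[0,0,-0.1],0,0.75]
    - [[0,0,-0.11],0,0.75]
    - [[0,0,-0.11],0,0.75]

```text
time_s: 14.23
ee_pos: [0.5505, -0.0557, 0.1132]
tcp_rot: [[-0.991, 0.136, 0.006], [0.136, 0.991, 0.0], [-0.005, 0.001, -1.0]]
force: [0.2, 0.3, 0.0]
width: 0.0704
finger_force: 0.0
```

```bash
cat > chk.py <<'E'
from h import *
u=np.array([.1374,.9905,0]);n=np.array([.9905,-.1374,0])
def block(d,box,z=.063):
    """screw-head centres (bright, unsaturated spots in the green top) -> n,u relative to the lane"""
    x0,x1,y0,y1=box; H=hsv(d)
    g=cv2.inRange(H,(60,90,30),(90,255,255)); k=np.zeros_like(g); k[y0:y1,x0:x1]=g[y0:y1,x0:x1]
    c=max(blobs(k,30),key=len); hull=cv2.convexHull(c)
    m=np.zeros_like(g); cv2.fillConvexPoly(m,hull,255)
    s=cv2.inRange(H,(0,0,110),(180,80,255))&m
    out=[q.mean(0) for q in blobs(s,1)]
    P=ray(d,hull[:,0],z); r=cv2.minAreaRect(np.c_[P@n-.5513,P@u-.02].astype(np.float32))
    return r,[np.r_[q,ray(d,[q],z)[0]@n-.5513,ray(d,[q],z)[0]@u-.02].round(4).tolist() for q in out]
E
python3 - <<'E'
from chk import *
w=snapshot("wrist"); np.savez("w7.npz",**w); s=bot.read_state(); print(s["ee_pos"],s["width"],s["time_s"])
for r in block(w,(150,360,120,260)): print(r)
t=snapshot("top"); np.savez("t7.npz",**t)
E
```

```text
[ 0.54941978 -0.05558369  0.11107155] 0.07065769566000676 14.2833
((-0.004209984093904495, -0.00044263340532779694), (0.0531889945268631, 0.05464492738246918), 1.3092727661132812)
[[226.3333, 173.0, -0.0181, -0.0233]]
```

The block stands within about 2 mm of the lane centre line. Next I'll close the fingers and go down behind the block on the near side (n = -11 mm, u = -52 mm).

arm_command:
  deltas:
    - [[0.0115,-0.035,0],0,0]
    - [[0.0115,-0.054,0],0,0]
    - [[0.0115,-0.054,0],0,0]
    - [[0.0115,-0.054,0],0,0]
    - [[0.0115,-0.054,0],0,0]
    - [[0.0115,-0.054,0],0,0]
    - [[0.0115,-0.054,0.03],0,0]
    - [[0.0115,-0.054,0.06],0,0]
    - [[0.0115,-0.054,0.09],0,0]
    - [[0.0115,-0.054,0.108],0,0]
    - [[0.0115,-0.054,0.113],0,0]
    - [[0.0115,-0.054,0.113],0,0]

```text
time_s: 15.33
ee_pos: [0.5291, -0.1068, -0.0044]
tcp_rot: [[-0.991, 0.135, -0.002], [0.135, 0.991, 0.0], [0.002, -0.0, -1.0]]
force: [0.3, 0.3, 0.6]
width: 0.0004
finger_force: 0.0
```

arm_command:
  deltas:
    - [[0,0.006,0],0,0]
    - [[0,0.012,0],0,0]
    - [[0,0.018,0],0,0]
    - [[0,0.024,0],0,0]
    - [[0,0.03,0],0,0]
    - [[0,0.036,0],0,0]
    - [[0,0.042,0],0,0]
    - [[0,0.048,0],0,0]
    - [[0,0.054,0],0,0]
    - [[0,0.06,0],0,0]
    - [[0,0.066,0],0,0]
    - [[0,0.072,0],0,0]

```text
time_s: 16.33
ee_pos: [0.5397, -0.0357, -0.0032]
tcp_rot: [[-0.991, 0.136, -0.0], [0.136, 0.991, -0.0], [0.0, -0.0, -1.0]]
force: [-1.1, -2.7, 2.0]
width: 0.0007
finger_force: 1.2
```

Run:
```python
from chk import *
s=bot.read_state(); p=s["ee_pos"]; print(p,"n,u",p@n-.5513,p@u-.02,s["force"],s["tcp_rot"].round(3).tolist())
t=snapshot("top"); np.savez("t8.npz",**t); w=snapshot("wrist"); np.savez("w8.npz",**w)
for d,b in((t,(180,300,160,230)),(w,(150,420,100,260))):
    try:
        for r in block(d,b): print(r)
    except Exception as x: print(x)
```

```text
[ 0.53967103 -0.03569839 -0.00323207] n,u -0.011850890312766649 0.01879154328481936 [-1.07812096 -2.68624103  2.04747836] [[-0.991, 0.136, -0.0], [0.136, 0.991, -0.0], [0.0, -0.0, -1.0]]
((-0.008986108005046844, 0.031604934483766556), (0.16033175587654114, 0.21904301643371582), 88.09183502197266)
[[257.0, 163.1923, 0.1001, 0.0255]]
((-0.025822915136814117, 0.06004101410508156), (0.024415718391537666, 0.05807090178132057), 0.10777105391025543)
[[391.0, 256.0312, -0.0152, 0.0854], [295.1765, 249.1176, -0.0188, 0.039]]
```

Push force is about 2.7 N and the block centre is at u ≈ 60 mm, as expected. Continuing.

arm_command:
  deltas:
    - [[0,0.006,0],0,0]
    - [[0,0.012,0],0,0]
    - [[0,0.018,0],0,0]
    - [[0,0.024,0],0,0]
    - [[0,0.03,0],0,0]
    - [[0,0.036,0],0,0]
    - [[0,0.042,0],0,0]
    - [[0,0.047,0],0,0]
    - [[0,0.052,0],0,0]
    - [[0,0.057,0],0,0]
    - [[0,0.062,0],0,0]
    - [[0,0.067,0],0,0]

```text
time_s: 17.43
ee_pos: [0.5488, 0.0306, -0.0033]
tcp_rot: [[-0.991, 0.136, -0.0], [0.136, 0.991, -0.0], [0.0, -0.0, -1.0]]
force: [0.4, -1.3, -0.1]
width: 0.0004
finger_force: 0.8
```

Run:
```python
from chk import *
s=bot.read_state(); p=s["ee_pos"]; print(p,"n,u",p@n-.5513,p@u-.02,s["force"])
w=snapshot("wrist"); np.savez("w9.npz",**w)
for r in block(w,(150,500,100,300)): print(r)
y=cv2.inRange(hsv(w),(18,150,120),(30,255,255)); y[300:]=0; y[:,:200]=0
print([(c.min(0),c.max(0),cv2.minAreaRect(c)) for c in blobs(y,60)])
```

```text
[ 0.54877111  0.03059205 -0.00325125] n,u -0.011945564311465207 0.0857025778905056 [ 0.37628236 -1.34017843 -0.09094226]
((-0.0146122295409441, 0.12469310313463211), (0.059797462075948715, 0.04187987744808197), 84.5943603515625)
[[390.6111, 257.1667, -0.0146, 0.1508], [295.2432, 248.8649, -0.0189, 0.1046]]
[(array([351, 276], dtype=int32), array([375, 299], dtype=int32), ((365.07098388671875, 285.5598449707031), (27.563095092773438, 15.85328483581543), 54.162349700927734))]
```

Block at u ≈ 127 mm under the catch, turned about 5° within the rail clearance. The end stop should square it up. Final push, slowly.

arm_command:
  deltas:
    - [[0,0.005,0],0,0]
    - [[0,0.01,0],0,0]
    - [[0,0.015,0],0,0]
    - [[0,0.02,0],0,0]
    - [[0,0.025,0],0,0]
    - [[0,0.03,0],0,0]
    - [[0,0.034,0],0,0]
    - [[0,0.037,0],0,0]
    - [[0,0.04,0],0,0]
    - [[0,0.042,0],0,0]
    - [[0,0.044,0],0,0]
    - [[0,0.044,0],0,0]

```text
time_s: 18.48
ee_pos: [0.5549, 0.0737, -0.0032]
tcp_rot: [[-0.991, 0.136, 0.0], [0.136, 0.991, -0.0], [-0.0, -0.0, -1.0]]
force: [0.8, -0.5, 0.1]
width: 0.0007
finger_force: 0.3
```

arm_command:
  deltas:
    - [[0,0.001,0],0,0]
    - [[0,0.002,0],0,0]
    - [[0,0.003,0],0,0]
    - [[0,0.004,0],0,0]
    - [[0,0.004,0],0,0]

```text
time_s: 18.9
ee_pos: [0.5556, 0.0748, -0.0031]
tcp_rot: [[-0.99, 0.139, 0.0], [0.139, 0.99, -0.003], [-0.001, -0.003, -1.0]]
force: [0.5, -15.5, 3.4]
width: 0.0008
finger_force: 7.6
```

arm_command:
  deltas:
    - [[0,0.002,0],0,0]
    - [[0,0.002,0],0,0]
    - [[0,0.002,0],0,0]

```text
time_s: 19.15
ee_pos: [0.5558, 0.0752, -0.003]
tcp_rot: [[-0.99, 0.14, 0.0], [0.14, 0.99, -0.004], [-0.001, -0.004, -1.0]]
force: [-1.6, -23.3, 6.5]
width: 0.0003
finger_force: 11.5
```

Run:
```python
from chk import *
s=bot.read_state(); p=s["ee_pos"]; print(p,"n,u",p@n-.5513,p@u-.02,s["force"],s["tcp_rot"].round(3).tolist())
w=snapshot("wrist"); np.savez("w10.npz",**w); e=snapshot("scene"); np.savez("s10.npz",**e)
for r in block(w,(150,500,100,300)): print(r)
f=dict(np.load("s4.npz"))
for d in(f,e):
    y=cv2.inRange(hsv(d),(18,150,90),(30,255,255)); y[:205]=0; y[270:]=0; y[:,:215]=0;y[:,330:]=0
    print([(c.min(0),c.max(0),cv2.minAreaRect(c)) for c in blobs(y,4)])
E=lambda a:(n*(.5513+.015)+u*(.02+.085+.053*np.cos(a))+np.array([0,0,.072-.053*np.sin(a)]))
print("tip px at rest, +0.1, raised .4",[proj(e,E(np.radians(28)-k)).round(1).tolist() for k in(0,.1,.4)])
```

```text
[ 0.55583374  0.07522891 -0.00299631] n,u -0.011083131041865424 0.1308857902740495 [ -1.55586063 -23.32775565   6.50246547] [[-0.99, 0.14, 0.0], [0.14, 0.99, -0.004], [-0.001, -0.004, -1.0]]
((-0.021678132936358452, 0.1580192595720291), (0.033942826092243195, 0.030861826613545418), 89.89920043945312)
[[291.9706, 248.2059, -0.0183, 0.1485]]
[(array([257, 205], dtype=int32), array([265, 217], dtype=int32), ((261.20001220703125, 210.9000244140625), (14.310833930969238, 3.130495071411133), 63.43495178222656))]
[(array([258, 205], dtype=int32), array([266, 217], dtype=int32), ((262.0000305175781, 210.50001525878906), (13.416406631469727, 3.130495071411133), 63.43495178222656))]
tip px at rest, +0.1, raised .4 [[[264.0, 218.2]], [[264.4, 217.5]], [[265.0, 214.5]]]
```

The catch's outline in the scene view matches its rest outline (lower end at row 217 both times), and the block sits at u ≈ 172 mm. Backing off, rising clear, then a last check.

arm_command:
  deltas:
    - [[0,-0.008,0],0,0]
    - [[0,-0.02,0],0,0]
    - [[0,-0.04,0],0,0]
    - [[0,-0.055,0],0,0]
    - [[0,-0.055,-0.03],0,0]
    - [[0,-0.055,-0.06],0,0]
    - [[0,-0.055,-0.1],0,0]
    - [[0,-0.055,-0.14],0,0]
    - [[0,-0.095,-0.16],0,0]
    - [[0,-0.135,-0.16],0,0]
    - [[0,-0.175,-0.16],0,0]
    - [[0,-0.175,-0.16],0,0]

```text
time_s: 20.25
ee_pos: [0.5302, -0.102, 0.1577]
tcp_rot: [[-0.99, 0.144, 0.001], [0.144, 0.99, -0.002], [-0.002, -0.002, -1.0]]
force: [-0.5, -1.1, 0.4]
width: 0.0007
finger_force: 0.0
```

Run:
```python
from chk import *
e=snapshot("scene"); t=snapshot("top"); print(bot.read_state()["force"],bot.read_state()["time_s"])
f=dict(np.load("s4.npz")); t4=dict(np.load("t4.npz"))
for d,(a,b,c,g) in((f,(205,270,215,330)),(e,(205,270,215,330)),(t4,(180,195,212,242)),(t,(180,195,212,242))):
    k=np.zeros(d["frame"].shape[:2],np.uint8); k[a:b,c:g]=255
    y=cv2.inRange(hsv(d),(18,150,90),(30,255,255))&k
    print([np.round(np.r_[q.min(0),q.max(0),q.mean(0)],1).tolist() for q in blobs(y,4)])
for d in(t4,t): # plate edge: lower blue edge at some columns
    b=cv2.inRange(hsv(d),(100,150,60),(125,255,255)); print("plate rows",[int(np.nonzero(b[:,c])[0].max()) for c in(190,200,205,260,268)])
try:
    for r in block(t,(195,235,175,205)): print(r)
except Exception as x: print(x)
```

```text
[ 0.78560344  1.35227523 -0.21137109] 20.35
[[257.0, 205.0, 265.0, 217.0, 261.1, 210.8]]
[[258.0, 205.0, 266.0, 216.0, 261.9, 210.3]]
[[219.0, 184.0, 235.0, 188.0, 227.2, 186.1]]
[[219.0, 185.0, 235.0, 189.0, 227.2, 187.1]]
plate rows [203, 204, 205, 214, 215]
plate rows [204, 205, 206, 154, 145]
((-0.0009318049997091293, 0.15763457119464874), (0.034761201590299606, 0.05013125389814377), 88.19796752929688)
[]
```

```bash
python3 -c "from cell import bot; print(bot.hand_in())"
```

```text
the job is handed in; nothing more can be done
None
```

I handed the job in at about 20 s: in the last pictures the tray is out, the block stands against the end stop and the catch hangs down behind it, but no verdict came back.

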